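# Top off the canister stack, unlatch the tote gate and hold it wide

## Robot

A 6-joint arm with a two-finger parallel gripper is mounted at the origin on the work surface. World frame = base frame: x ahead of the robot, y to its left, z up, the work surface at z = 0. Lengths are in m, angles in degrees, forces in N, time in s.
With the tool pointing down it reaches from about 0.325 to 0.775 m from the base axis. Payload 9.3 kg.
Tool frame: the origin (TCP) lies at the very end of the fingers, on their centre line; the grasp point (between the pads) lies manip.grip_point_offset behind it (manip.grip_point_offset is the distance from the TCP to the grasp point, in m); y points along the fingers, z is the direction in which the jaws open and shut, and the axes are right-handed (so a half turn about y gives the same grasp; the last joint's range is limited). The gripper opens to 85 mm and grips with 20 to 120 N. Pads are 22 mm wide; open, the fingers measure 114 mm over their backs; the gripper's body (76 mm by 85 mm) begins 54 mm behind the grasp point. The pads swing forward as they close: fully open they stand 13 mm farther back than shut.
Start: joints at [56.287, 14.817, 1.232, 76.415, 0, 81.257], TCP at [0.232, 0.499, 0.209] pointing down, gripper open.
Joint ranges: [-174.27, 174.27], [-52.1, 104.24], [-59.71, 78.15], [-110.17, 111.67], [-87.03, 83.33], [-180, 180]. Speed limits (degrees/s): [127.2, 127.2, 159.86, 180, 180, 180].

## Interface

Orientations are given as a 3x3 rotation matrix whose columns are the frame's x, y, z axes.
In Python, from bench import manip gives the robot as it stands.
- The arm moves only by the tool apply_moves, never from a script. Its argument "plan" is a list of rows, each a list of 3 entries, a list of its own where there are three numbers: the finger opening in m, from 0 to 0.0854, then the shift along the tool's x, y, z in m, then the turn, a rotation vector about the tool's x, y, z in rad. A call has 1 to 8 rows; each row shifts and turns the commanded pose from where the row before left it, along the tool's axes as they then stand; what a row does not reach is not made up. A row lasts 1/10 s, in which the tool goes at most 50 mm and 8.59 degrees, less where a joint would pass 70% of its speed; a pose out of reach is approached as far as the arm can. A call with a gripper value outside its range is refused whole. The fingers move at their own pace and stop on an object; "newtons" is the grip in N (left out, the last holds). Time passes only in rows, so rows that do not move let the fingers close. It gives the time, the measured TCP pose, the force and the opening at its end, in the units of the state.
- manip.get_state(): the state, without advancing time (a new reading comes with each control period).
- manip.get_image(name): name is "scene" or "side" or "wrist"; returns a dict with "color" (420x560x3 uint8, red, green, blue), "vfov" (degrees; the focal length in pixels is half the picture's height over the tangent of half this angle, whatever the lens; pixels are square), "cx", "cy" (the principal point, pixels), "R" (3x3) and "t" (3): a world point X has camera coordinates R X + t; the wrist camera has in their place "T_tool_cam" (4x4, takes a point from camera to tool coordinates, whose origin is the TCP and whose axes are the tool frame's). Camera axes: x right, y down, z forward; pixel columns grow to the right and rows downward; lengths in m; the calibration is good to about 2 mm. A picture is of the moment at which its call begins: read the wrist's pose just before it. There is no depth.
- manip.sign_off(): hands the job in, once; it reports no verdict.
The state is a dict: "time": time; "joint_positions": joint angles; "dq": joint speeds; "tau": joint torques, N m; "tool_pos": TCP position; "orientation": TCP orientation; "wrist_force": force on the tool from outside, world axes, zero at the start; "ft_torque": the same for the moment, N m; "gripper_width": opening from 0.0 (shut) to 1.0 (fully open).
Only numpy, scipy, OpenCV 4.12 (cv2) and the standard library are available. Lean on these libraries where they do the work, as an engineer would, in place of code of your own. Each camera call takes 0.05 s, during which the arm holds its last target. There are 200 camera calls.

## Task

Lay the loose blue-banded canister on top of the two in the steel tray, lengthwise in the gap between them, so that it rests there by itself. Then open the clear transport tote for loading: pinch the teal catch on its front rail fully shut between its tab and grey rest, after that the orange catch in the same way, then take the gate by its red post and swing it outwards past its click until it stands wide open, nearly square to the tote's front (75 degrees or more). The job finishes while you are still holding the gate wide by its red post: do not let it go, with the stack undisturbed and the other things on the counter left where they stand.

Things in the scene. Friction and masses are not known exactly. Their poses are not given: they have to be found in the camera images.
- tray: fixed steel tray, 132 (x) by 114 (y) by 24 mm high, walls and floor 5 mm thick, to the robot's right. Origin: centre of its underside on the table. Two canisters lie in it side by side along its x axis. A third one saddled on top of them has its centre 73 mm above the tray's origin, at x = y = 0 of the tray
- can_a: aluminium canister with blue bands, 50 mm diameter, 110 mm long, 200 g, lying in the tray along the tray's x, at y about +26 mm. Origin: its centre; x along its axis
- can_b: same canister, lying in the tray at y about -26 mm. Origin: its centre; x along its axis
- can_c: the loose canister, same size, 140 to 280 g, lying on the table on the robot's left. Origin: its centre (25 mm over the table); x along its axis; y and z turn with it as it rolls. Pinch it across its 50 mm diameter; gripped some 8 mm above its centre the fingertips stay clear of the lower canisters when it is set down
- tote: fixed open-topped clear tote with white frame, 240 mm wide (y), 200 mm deep (x), front corner posts and aluminium front rail 150 mm high. Origin: middle of its front face, on the table; x points from the front into the tote (away from the robot), y along the front towards the hinge. Its frame gives all directions below. The gate closes the front; its panel is 8 mm thick, 205 mm long, top at 140 mm
- tab_a (a joint): travel of the teal tab towards its rest along the tote's +y: 0 to 12 mm, 0 to 2 mm at the start, 12 mm is fully shut; moves against 5 N of friction and stays where it is left. Its tooth blocks the gate until it is about 10 mm in
- tab_b (a joint): travel of the orange tab, same as the teal one. It must not be pushed in before the teal one is in
- tab_a_mid (a point): point in the middle of the teal tab (20 by 10 by 32 mm high in the tote's x, y, z), 12 mm below the tab's top (about 174 mm above the table); the tab's outer face is 5 mm on its -y side. The teal catch is the one nearer the hinge, on top of the front rail. Tab and rest ride on a small plate, top at 154 mm, that floats 3 mm either way along y on a soft spring
- tab_b_mid (a point): same point on the orange tab, of the catch farther from the hinge
- rest_a: grey rest of the teal catch, 20 by 10 by 32 mm high; origin: centre of its underside (154 mm above the table), 40 mm on the +y side of the tab's centre when the catch is out, 28 mm when shut; so the outer faces are 50 mm apart when out, 38 mm when shut
- rest_b: grey rest of the orange catch, same as the teal one's
- gate (a joint): gate angle, 0 closed, grows as the gate swings outwards (towards the robot), 1.7 rad end stop. A spring pulls it shut (0.1 N m closed to 0.27 N m wide open); a sprung detent is met from about 0.3 rad and passed at 0.9 rad, taking about 4 N at the post. If let go it does not stay wide open
- gate_hinge (a point): point on the gate's vertical hinge axis, at the tote's left front (+y) corner, 145 mm above the table
- handle: red upright round post on the gate's front, 18 mm diameter, 45 mm tall from 145 to 190 mm above the table, to be pinched from above (a black bracket lies just under it). Origin: its centre at its lower end; with the gate closed it is 40 mm in front (-x) of the hinge and 155 mm on its -y side in the tote's frame; it turns with the gate about the hinge and, being round, can turn between the fingers
- jar: loose amber jar with white cap, 60 mm diameter, 85 mm tall, on the robot's left; origin under its centre. Leave it alone
- bottle: loose white bottle, 56 mm diameter, 120 mm tall; origin under its centre. Leave it alone
- dish: loose steel bowl, 100 mm across, 35 mm tall; origin under its centre. Leave it alone
- tape: loose white roll of tape, 64 mm across, 22 mm tall; origin under its centre. Leave it alone
Things that resemble listed ones, but are neither listed nor needed, are in the scene too. Leave any brown or green look-alike of the can_c alone. Leave any purple look-alike of the tray alone.

How it is judged (in metres and radians):
On the way, in this order (a step that is already met when the one before it is completed fails the run):
1. the loose canister lies in the gap on top of the two others, let go (x of can_c in the frame of tray between -0.02 and 0.02 m and y of can_c in the frame of tray between -0.01 and 0.01 m and z of can_c in the frame of tray between 0.066 and 0.08 m and angle between the x axis of can_c and the x axis of tray, either way round below 0.2 rad and contact force between the fingers and can_c below 0.1 N and linear speed of can_c below 0.03 m/s), for 0.3 s.
2. the teal catch is squeezed shut against its rest (value of joint tab_a above 0.0095 m and contact force between the fingers and rest_a above 1 N), for 0.1 s.
3. the orange catch is squeezed shut against its rest (value of joint tab_b above 0.0095 m and contact force between the fingers and rest_b above 1 N), for 0.1 s.
4. the gate is past its detent (value of joint gate above 0.95 rad), for 0.05 s.
At the end, for the whole second after the job is handed in: fingers on the red post (over 0.5 N), gate at rest beyond 1.29 rad, nothing else on the post; both catches over 9 mm in; third canister untouched in the gap, within 20 mm along and 10 mm across of the tray middle, centre 66 to 80 mm up, in line within 0.2 rad (all of step 1 and value of joint each of tab_a, tab_b above 0.009 m and value of joint gate above 1.29 rad and velocity of joint gate between -0.08 and 0.08 rad/s and contact force between the fingers and handle above 0.5 N and contact force between each of jar, bottle, dish, tape and handle below 0.3 N); the arm keeps its last pose, push and grip.
It fails at once if the orange catch was squeezed before the teal one (value of joint tab_b above 0.006 m and value of joint tab_a below 0.009 m).
It fails at once if the jar was disturbed (distance of jar from where it was at the start of the episode above 0.04 m).
It fails at once if the bottle was disturbed (distance of bottle from where it was at the start of the episode above 0.04 m).
It fails at once if the dish was disturbed (distance of dish from where it was at the start of the episode above 0.04 m).
It fails at once if the tape was disturbed (distance of tape from where it was at the start of the episode above 0.04 m).
It also fails if it takes over 69 s, if anything falls off the work surface, if the arm or the gripper's body presses on something with over 40 N, if the wrist force passes 120 N, or if a joint passes its speed limit or range.

## Working session

There is one attempt and no reset: what is moved stays moved. The work goes in short steps, Python scripts to look and compute and a tool call to move; the robot and the scene stay as the last step left them, time stands still between calls to the robot, and variables do not carry over. Pictures are saved under pics/ and viewed, about 8 in all and at most 12, crops included, and the job is handed in when it is done.

Besides the shell and the picture viewer there is one more tool, called after ">>>" by a JSON object that holds its "name" and its "arguments", one argument or row to a line. apply_moves: Moves the arm, as the interface text tells. Its arguments: {"type":"object","properties":{"plan":{"type":"array"},"newtons":{"type":"number"}},"required":["plan"]}

```bash
mkdir -p pics; ls; cat > h.py <<'E'
import numpy as np, cv2
from bench import manip
def grab(n,f=None):
    s=manip.get_state(); im=manip.get_image(n)
    if f: cv2.imwrite('pics/'+f,im['color'][:,:,::-1])
    H=im['color'].shape[0]; im['f']=H/2/np.tan(np.radians(im['vfov'])/2)
    if n=='wrist':
        T=np.array(im['T_tool_cam']); Rt=np.array(s['orientation']); 
        Rwc=Rt@T[:3,:3]; c=Rt@T[:3,3]+np.array(s['tool_pos'])
    else:
        R=np.array(im['R']); Rwc=R.T; c=-R.T@np.array(im['t'])
    im['Rwc']=Rwc; im['c']=c
    return im
def ray(im,u,v):
    d=im['Rwc']@np.array([(u-im['cx'])/im['f'],(v-im['cy'])/im['f'],1]); return im['c'],d/np.linalg.norm(d)
def onz(im,u,v,z):
    c,d=ray(im,u,v); return c+d*(z-c[2])/d[2]
def tri(l):
    A=np.zeros((3,3));b=np.zeros(3)
    for im,u,v in l:
        c,d=ray(im,u,v);P=np.eye(3)-np.outer(d,d);A+=P;b+=P@c
    return np.linalg.solve(A,b)
def proj(im,X):
    p=im['Rwc'].T@(np.array(X)-im['c']); return im['cx']+im['f']*p[0]/p[2], im['cy']+im['f']*p[1]/p[2]
E
python3 - <<'E'
from h import *
import pickle
np.set_printoptions(precision=4,suppress=True)
s=manip.get_state(); print(s, manip.grip_point_offset)
a=[grab(n) for n in('scene','side','wrist')]
pickle.dump(a,open('a.pkl','wb'))
for i in a: print(i['f'],i['cx'],i['cy'],i['c'],i['Rwc'][:,2])
for n,i in zip(('scene','side','wrist'),a): cv2.imwrite(f'pics/{n}0.png',cv2.resize(i['color'][:,:,::-1],(800,600),interpolation=cv2.INTER_CUBIC))
E
```

```text
pics
{'time': 0.0, 'joint_positions': array([56.2864, 14.8508,  1.1883, 76.417 , -0.0012, 81.2606]), 'dq': array([ 0.0817,  0.0315, -0.0237,  0.0787,  0.0128,  0.0807]), 'tau': array([  0.0028, -55.5646,  34.4535,   0.0135,  -0.    ,  -0.    ]), 'tool_pos': array([0.232 , 0.4983, 0.2084]), 'orientation': array([[ 0.9065, -0.0008,  0.4222],
       [-0.4222, -0.0012,  0.9065],
       [-0.0002, -1.    , -0.0014]]), 'wrist_force': array([ 0.6431,  0.509 , -0.63  ]), 'ft_torque': array([-0.003 , -0.0514, -0.0311]), 'gripper_width': 0.9990434331316695} 0.0187
501.48046850161825 283.96137893087445 200.83744598442874 [ 1.691  -0.5112  1.0726] [-0.7384  0.2993 -0.6043]
542.6079175734824 287.6366315865187 216.4564975741452 [0.3916 1.1867 1.101 ] [ 0.0721 -0.7768 -0.6256]
313.05647538788395 276.482555772196 209.97616263030497 [0.1673 0.5289 0.3729] [ 0.2562 -0.1195 -0.9592]
```

View pics/scene0.png

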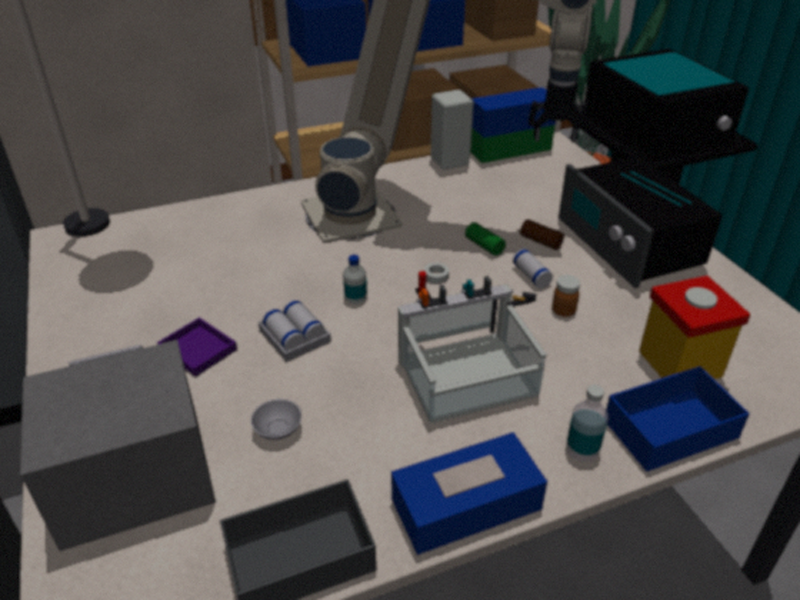

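View pics/side0.png

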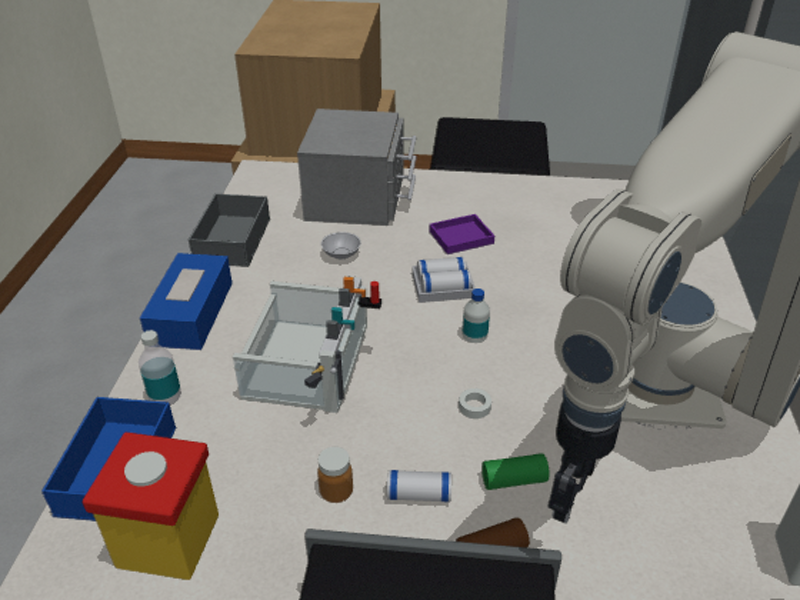

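View pics/wrist0.png

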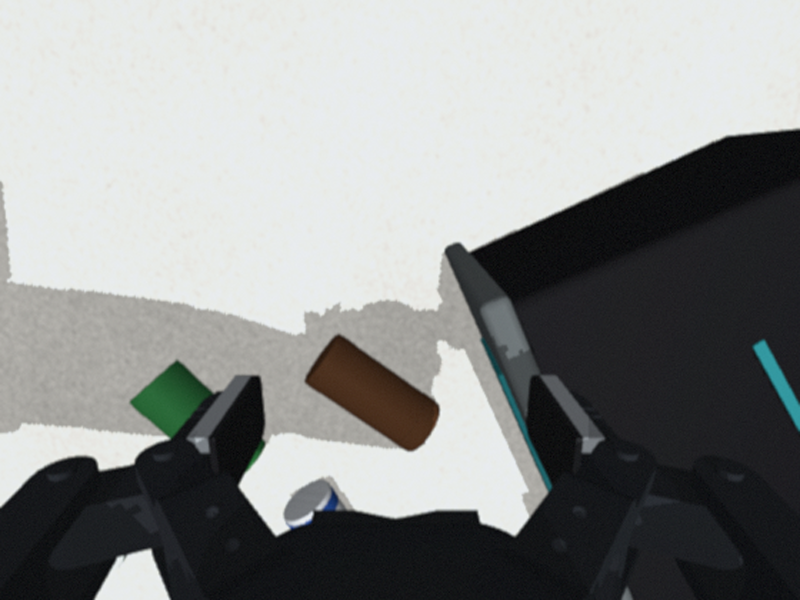

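The scene view shows can_c at about (533,268), the tray at (295,330), teal at (468,288), orange at (425,296) and the red post at (421,282). In the side view they are at (420,487), (443,278), (337,315), (349,284) and (375,293). The wrist view shows only the lookalikes and one end of can_c.

```bash
cat >> h.py <<'E'
RNG={'blue':((100,90,60),(125,255,255)),'teal':((85,100,50),(97,255,255)),'orange':((6,150,90),(16,255,255)),'red':((0,170,90),(4,255,255))}
def blobs(im,col,box=None,amin=4):
    hsv=cv2.cvtColor(im['color'],cv2.COLOR_RGB2HSV); m=cv2.inRange(hsv,*map(np.array,RNG[col]))
    if box:
        k=np.zeros_like(m);x0,y0,x1,y1=box;k[y0:y1,x0:x1]=1;m*=k
    n,_,st,ce=cv2.connectedComponentsWithStats(m)
    return [(ce[i].round(1).tolist(),st[i].tolist()) for i in range(1,n) if st[i][4]>=amin]
E
python3 - <<'E'
from h import *
import pickle
sc,si,w=pickle.load(open('a.pkl','rb'))
for n,im,bx in(('sc',sc,{'c':(350,165,395,210),'t':(178,205,232,255),'g':(280,180,350,220)}),('si',si,{'c':(265,320,325,360),'t':(285,170,335,212),'g':(225,185,272,245)})):
    print(n)
    for k in 'ct': print(k,[(b[0],b[1], onz(im,*b[0],.025 if k=='c' else .03).round(4)) for b in blobs(im,'blue',bx[k])])
    for c in('teal','orange','red'): print(c,blobs(im,c,bx['g']))
E
```

```text
sc
c [([363.6, 177.4], [360, 175, 9, 8, 21], array([0.388 , 0.3336, 0.025 ])), ([376.6, 190.9], [373, 188, 9, 8, 23], array([0.4796, 0.3348, 0.025 ]))]
t [([202.6, 213.8], [199, 211, 10, 8, 23], array([ 0.3823, -0.2725,  0.03  ])), ([188.3, 219.9], [185, 217, 10, 9, 23], array([ 0.396 , -0.3241,  0.03  ])), ([208.1, 231.7], [197, 225, 26, 17, 67], array([ 0.4777, -0.2795,  0.03  ]))]
teal [([327.8, 198.4], [325, 196, 6, 5, 16])]
orange [([296.0, 204.3], [293, 201, 7, 7, 27])]
red [([295.5, 191.2], [294, 190, 4, 4, 8])]
si
c [([275.1, 339.4], [273, 329, 5, 21, 100], array([0.4992, 0.3371, 0.025 ])), ([311.1, 340.7], [309, 331, 5, 20, 94], array([0.4104, 0.332 , 0.025 ]))]
t [([324.1, 190.1], [320, 180, 8, 22, 72], array([ 0.407 , -0.2971,  0.03  ])), ([298.0, 193.1], [294, 182, 8, 23, 80], array([ 0.4929, -0.2708,  0.03  ])), ([332.3, 206.0], [330, 202, 5, 9, 38], array([ 0.3767, -0.2123,  0.03  ]))]
teal [([238.4, 221.8], [232, 215, 16, 16, 107])]
orange [([246.6, 200.3], [241, 194, 15, 14, 86])]
red [([262.0, 204.1], [260, 197, 5, 15, 74])]
```

```bash
python3 - <<'E'
from h import *
import pickle
sc,si,w=pickle.load(open('a.pkl','rb'))
for n,a,b in(('teal',(327.8,198.4),(238.4,221.8)),('orange',(296,204.3),(246.6,200.3)),('red',(295.5,191.2),(262,204.1)),('tray',(206.5,231),(310.8,194.5))):
    P=tri([(sc,*a),(si,*b)]); print(n,P.round(4),proj(sc,P),proj(si,P))
im=sc['color'][150:260,170:400,::-1]; im2=si['color'][165:365,220:350,::-1]
cv2.imwrite('pics/c1.png',np.hstack([cv2.resize(im,None,fx=2.4,fy=2.4,interpolation=2)[:264],np.zeros((264,1,3),np.uint8)]))
E
```

```text
teal [0.6281 0.0636 0.169 ] (np.float64(328.45064050142173), np.float64(198.9463574402489)) (np.float64(239.1050383406902), np.float64(221.17982336277285))
orange [ 0.6206 -0.036   0.169 ] (np.float64(296.9066719389762), np.float64(205.12583729365403)) (np.float64(247.51776589860063), np.float64(199.42673983424442))
red [ 0.5719 -0.0155  0.1766] (np.float64(296.84257993180904), np.float64(192.46022520836857)) (np.float64(263.40884351127715), np.float64(202.7075941433591))
tray [ 0.4525 -0.2815  0.0166] (np.float64(205.82369394851128), np.float64(230.2822304248084)) (np.float64(310.1651246354413), np.float64(195.20502135778824))
```

```bash
cat > plan.py <<'E'
import sys
from h import *
from scipy.spatial.transform import Rotation as Ro
# usage: plan.py x y z yaw nrows  -> per-row tool shift & turn (straight-down tool at end), from measured pose
def plan(x,y,z,yaw,n):
    s=manip.get_state(); p=np.array(s['tool_pos']); R=np.array(s['orientation'])
    a=np.radians(yaw); zt=np.array([np.cos(a),np.sin(a),0]); yt=np.array([0,0,-1.]); Rt=np.column_stack([np.cross(yt,zt),yt,zt])
    rv=Ro.from_matrix(R.T@Rt).as_rotvec(); d=(np.array([x,y,z])-p)/n
    print('t',s['time'],'pos',p.round(4),'yaw',np.degrees(np.arctan2(R[1,2],R[0,2])).round(2),'tilt',np.degrees(np.arccos(-R[2,1])).round(2),'turn/row',(rv/n).round(4),'step mm',np.linalg.norm(d)*1e3)
    for i in range(n):
        Ri=R@Ro.from_rotvec(rv*i/n).as_matrix(); print((Ri.T@d).round(4).tolist())
if __name__=='__main__':
    v=list(map(float,sys.argv[1:])); plan(*v[:4],int(v[4]))
E
python3 plan.py .46 .334 .2 92 7
```

```text
t 0.15 pos [0.2321 0.4984 0.2085] yaw 65.03 tilt 0.05 turn/row [ 0.0001 -0.0672 -0.0001] step mm 40.16934351111508
[0.0394, 0.0012, -0.0075]
[0.0388, 0.0012, -0.0102]
[0.0381, 0.0012, -0.0128]
[0.0371, 0.0012, -0.0153]
[0.036, 0.0012, -0.0178]
[0.0347, 0.0012, -0.0201]
[0.0333, 0.0012, -0.0224]
```

>>> {"name": "apply_moves", "arguments": {
  "plan": [
    [0.085, [0.0394, 0.001, -0.0075], [0, -0.067, 0]],
    [0.085, [0.0388, 0.001, -0.0102], [0, -0.067, 0]],
    [0.085, [0.0381, 0.001, -0.0128], [0, -0.067, 0]],
    [0.085, [0.0371, 0.001, -0.0153], [0, -0.067, 0]],
    [0.085, [0.036, 0.001, -0.0178], [0, -0.067, 0]],
    [0.085, [0.0347, 0.001, -0.0201], [0, -0.067, 0]],
    [0.085, [0.0333, 0.001, -0.0224], [0, -0.067, 0]],
    [0.085, [0, 0, 0], [0, 0, 0]]
  ]
}}

```text
time: 0.95
tool_pos: [0.4632, 0.3313, 0.201]
orientation: [[1.0, -0.0, -0.031], [0.031, -0.001, 1.0], [-0.0, -1.0, -0.001]]
wrist_force: [-0.3, 0.4, 0.5]
gripper_width: 0.993
```

```bash
python3 - <<'E'
from h import *
im=grab('wrist','w1.png')
for b in blobs(im,'blue',None,30): print(b, onz(im,*b[0],.025).round(4))
s=manip.get_state(); print(s['tool_pos'],s['orientation'].round(3),s['joint_positions'])
E
```

```text
([274.7, 138.1], [252, 132, 46, 13, 532]) [0.4126 0.3279 0.025 ]
([277.1, 221.6], [256, 214, 43, 14, 424]) [0.5059 0.3334 0.025 ]
[0.46143552 0.33248153 0.20119239] [[ 1.    -0.001 -0.03 ]
 [ 0.03  -0.001  1.   ]
 [-0.001 -1.    -0.001]] [ 2.73246797e+01  1.68358355e+01  2.93562106e+00  7.61676005e+01
 -5.54807982e-03  2.56124506e+01]
```

View pics/w1.png

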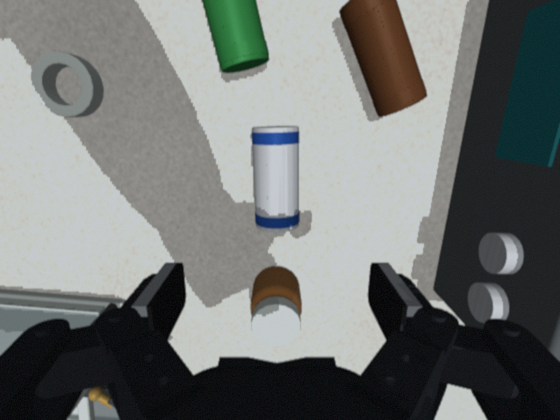

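The wrist view shows can_c centred at (276,180), in line with the tool, and the jar beyond it at (276,310). I'll descend now.

```bash
python3 plan.py .458 .331 .012 93.4 6
```

```text
t 1.0 pos [0.4614 0.3325 0.2012] yaw 91.71 tilt 0.07 turn/row [ 0.0001 -0.0049 -0.0002] step mm 31.538229662894157
[-0.0005, 0.0315, -0.0002]
[-0.0006, 0.0315, -0.0002]
[-0.0006, 0.0315, -0.0002]
[-0.0006, 0.0315, -0.0002]
[-0.0006, 0.0315, -0.0002]
[-0.0006, 0.0315, -0.0002]
```

>>> {"name": "apply_moves", "arguments": {
  "plan": [
    [0.085, [-0.002, 0.04, -0.003], [0, -0.03, 0]],
    [0.085, [0, 0.04, 0], [0, 0, 0]],
    [0.085, [0, 0.04, 0], [0, 0, 0]],
    [0.085, [0, 0.04, 0], [0, 0, 0]],
    [0.085, [0, 0.02, 0], [0, 0, 0]],
    [0.085, [0, 0.009, 0], [0, 0, 0]],
    [0.085, [0, 0, 0], [0, 0, 0]],
    [0.03, [0, 0, 0], [0, 0, 0]]
  ],
  "newtons": 60
}}

```text
time: 1.8
tool_pos: [0.4583, 0.3316, 0.0141]
orientation: [[0.998, 0.001, -0.064], [0.064, 0.001, 0.998], [0.001, -1.0, 0.001]]
wrist_force: [0.1, -0.0, 0.2]
gripper_width: 0.85
```

>>> {"name": "apply_moves", "arguments": {
  "plan": [
    [0.03, [0, 0, 0], [0, 0, 0]],
    [0.03, [0, 0, 0], [0, 0, 0]],
    [0.03, [0, 0, 0], [0, 0, 0]],
    [0.03, [0, 0, 0], [0, 0, 0]],
    [0.03, [0, 0, 0], [0, 0, 0]]
  ]
}}

```text
time: 2.3
tool_pos: [0.4587, 0.3307, 0.0148]
orientation: [[0.998, 0.002, -0.063], [0.063, 0.0, 0.998], [0.002, -1.0, -0.0]]
wrist_force: [-1.9, -2.9, 11.9]
gripper_width: 0.436
```

```bash
python3 - <<'E'
from h import *
s=manip.get_state(); print(s['gripper_width'],s['wrist_force'],s['tool_pos'])
a=grab('side'); w=grab('wrist')
c=cv2.resize(a['color'][290:390,230:350],(480,400),interpolation=2)
o=np.zeros((420,800,3),np.uint8); o[:400,:480]=c; o[:240,480:]=cv2.resize(w['color'],(320,240)); cv2.imwrite('pics/g1.png',o[:,:,::-1])
E
```

```text
0.4362167274040309 [-1.89801407 -2.93371678 11.89878002] [0.4586572  0.33071512 0.0147847 ]
```

View pics/g1.png

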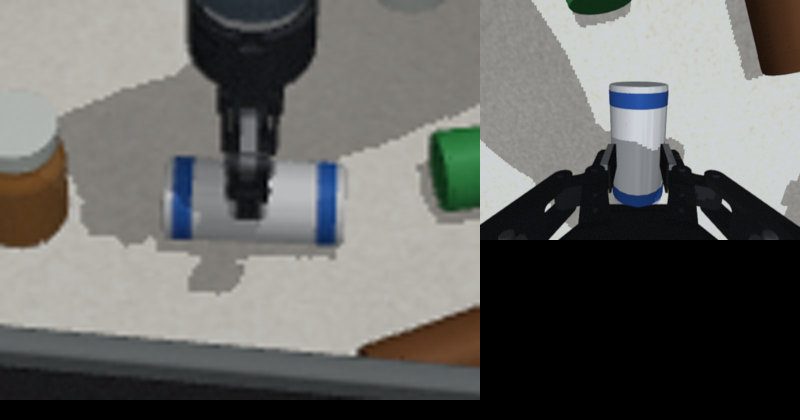

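It looks well held across the middle. Lift, then check.

>>> {"name": "apply_moves", "arguments": {
  "plan": [
    [0.03, [0, -0.015, 0], [0, 0, 0]],
    [0.03, [0, -0.03, 0], [0, 0, 0]],
    [0.03, [0, -0.045, 0], [0, 0, 0]],
    [0.03, [0, -0.045, 0], [0, 0, 0]],
    [0.03, [0, -0.045, 0], [0, 0, 0]],
    [0.03, [0, -0.045, 0], [0, 0, 0]],
    [0.03, [0, -0.03, 0], [0, 0, 0]]
  ]
}}

```text
time: 3.1
tool_pos: [0.4581, 0.331, 0.2719]
orientation: [[0.998, 0.004, -0.063], [0.063, 0.002, 0.998], [0.004, -1.0, 0.002]]
wrist_force: [0.5, -0.1, -2.7]
gripper_width: 0.435
```

```bash
python3 - <<'E'
from h import *
s=manip.get_state(); print(s['gripper_width'],s['wrist_force'],s['tool_pos'])
im=grab('wrist','w2.png')
for b in blobs(im,'blue',None,30): print(b)
T=np.array(im['T_tool_cam']);print(T.round(4))
E
python3 plan.py .568 -.248 .3 106 15
```

```text
0.4351154419033503 [ 0.51051774 -0.1160742  -2.6644947 ] [0.4581035  0.33100479 0.27192594]
([277.4, 175.8], [227, 158, 102, 34, 2717])
([275.8, 346.4], [232, 320, 89, 43, 1680])
[[ 2.000e-04  9.590e-01  2.833e-01 -7.160e-02]
 [-8.000e-04 -2.833e-01  9.590e-01 -1.644e-01]
 [ 1.000e+00 -4.000e-04  8.000e-04 -0.000e+00]
 [ 0.000e+00  0.000e+00  0.000e+00  1.000e+00]]
t 3.15 pos [0.459  0.3315 0.2758] yaw 93.61 tilt 0.52 turn/row [-0.0002 -0.0144  0.0006] step mm 39.34126778493191
[0.0048, -0.0017, -0.039]
[0.0043, -0.0017, -0.0391]
[0.0037, -0.0017, -0.0391]
[0.0031, -0.0017, -0.0392]
[0.0026, -0.0017, -0.0392]
[0.002, -0.0017, -0.0393]
[0.0014, -0.0017, -0.0393]
[0.0009, -0.0017, -0.0393]
[0.0003, -0.0017, -0.0393]
[-0.0003, -0.0017, -0.0393]
[-0.0008, -0.0017, -0.0393]
[-0.0014, -0.0016, -0.0393]
[-0.002, -0.0016, -0.0393]
[-0.0025, -0.0016, -0.0392]
[-0.0031, -0.0016, -0.0392]
```

>>> {"name": "apply_moves", "arguments": {
  "plan": [
    [0.03, [0.0024, -0.001, -0.02], [0, -0.014, 0]],
    [0.03, [0.0043, -0.002, -0.039], [0, -0.014, 0]],
    [0.03, [0.0037, -0.002, -0.039], [0, -0.014, 0]],
    [0.03, [0.0031, -0.002, -0.039], [0, -0.014, 0]],
    [0.03, [0.0026, -0.002, -0.039], [0, -0.014, 0]],
    [0.03, [0.002, -0.002, -0.039], [0, -0.014, 0]],
    [0.03, [0.0014, -0.002, -0.039], [0, -0.014, 0]],
    [0.03, [0.0009, -0.002, -0.039], [0, -0.014, 0]]
  ]
}}

```text
time: 3.95
tool_pos: [0.5118, 0.0405, 0.2832]
orientation: [[0.985, 0.0, -0.175], [0.175, 0.0, 0.985], [0.0, -1.0, -0.0]]
wrist_force: [0.7, 0.3, -1.9]
gripper_width: 0.432
```

>>> {"name": "apply_moves", "arguments": {
  "plan": [
    [0.03, [0.0003, -0.002, -0.039], [0, -0.014, 0]],
    [0.03, [-0.0003, -0.002, -0.039], [0, -0.014, 0]],
    [0.03, [-0.001, -0.002, -0.039], [0, -0.014, 0]],
    [0.03, [-0.0014, -0.002, -0.039], [0, -0.014, 0]],
    [0.03, [-0.002, -0.002, -0.039], [0, -0.014, 0]],
    [0.03, [-0.0025, -0.002, -0.039], [0, -0.014, 0]],
    [0.03, [-0.003, -0.002, -0.039], [0, -0.014, 0]],
    [0.03, [0.0024, 0, -0.019], [0, 0, 0]]
  ]
}}

```text
time: 4.75
tool_pos: [0.5684, -0.2476, 0.2966]
orientation: [[0.963, -0.0, -0.268], [0.268, -0.0, 0.963], [-0.0, -1.0, -0.0]]
wrist_force: [0.5, 0.7, -1.9]
gripper_width: 0.432
```

>>> {"name": "apply_moves", "arguments": {
  "plan": [
    [0.03, [0, 0, 0], [0, 0, 0]],
    [0.03, [0, 0, 0], [0, 0, 0]]
  ]
}}

```text
time: 4.95
tool_pos: [0.5684, -0.2444, 0.2965]
orientation: [[0.963, -0.001, -0.269], [0.269, 0.001, 0.963], [-0.001, -1.0, 0.001]]
wrist_force: [0.0, 1.1, -2.6]
gripper_width: 0.429
```

```bash
python3 - <<'E'
from h import *
s=manip.get_state(); print(s['gripper_width'],s['wrist_force'],s['tool_pos'],s['orientation'].round(3),s['joint_positions'].round(1))
im=grab('wrist','w3.png')
for b in blobs(im,'blue',None,30): print(b,onz(im,*b[0],.03).round(4))
E
```

```text
0.42927250977118797 [ 0.02082992  1.09054985 -2.59500957] [ 0.5683619  -0.24443257  0.29653169] [[ 0.963 -0.001 -0.269]
 [ 0.269  0.001  0.963]
 [-0.001 -1.     0.001]] [-31.   21.7  24.   92.3   0.  -46.6]
([459.0, 33.1], [443, 18, 33, 31, 758]) [ 0.3428 -0.0736  0.03  ]
([250.3, 34.9], [231, 29, 40, 15, 430]) [ 0.4139 -0.3206  0.03  ]
([293.0, 35.1], [273, 29, 40, 15, 425]) [ 0.4    -0.2698  0.03  ]
([250.1, 113.3], [232, 109, 37, 10, 340]) [ 0.5035 -0.2981  0.03  ]
([290.0, 113.5], [272, 109, 37, 10, 343]) [ 0.4896 -0.2475  0.03  ]
([277.3, 175.8], [227, 158, 102, 34, 2724]) [ 0.5738 -0.2413  0.03  ]
([275.8, 346.3], [232, 321, 89, 42, 1679]) [ 0.8476 -0.1672  0.03  ]
```

View pics/w3.png

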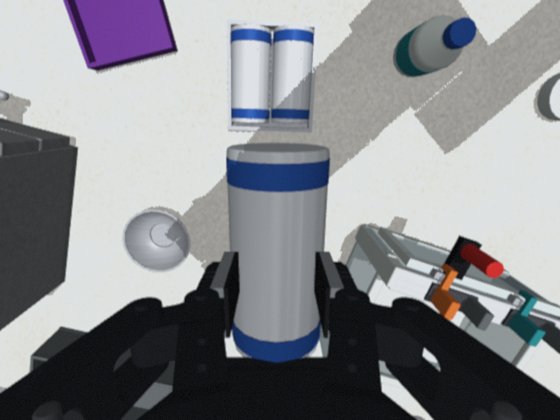

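The wrist view shows the tray cans at columns 250 and 291, with bands at rows 34 and 113. The held can is in line with the fingers. This puts the tray centre at about (0.454, -0.283) with its axis at 14.3 degrees.

>>> {"name": "apply_moves", "arguments": {
  "plan": [
    [0.03, [-0.03, 0, -0.0025], [0, 0.023, 0]],
    [0.03, [-0.042, 0.02, -0.002], [0, 0, 0]],
    [0.03, [-0.03, 0.03, -0.002], [0, 0, 0]],
    [0.03, [-0.0152, 0.04, 0], [0, 0, 0]],
    [0.03, [0, 0.04, 0], [0, 0, 0]],
    [0.03, [0, 0.04, 0], [0, 0, 0]],
    [0.03, [0, 0.03, 0], [0, 0, 0]],
    [0.03, [0, 0.0, 0], [0, 0, 0]]
  ]
}}

```text
time: 5.8
tool_pos: [0.455, -0.2776, 0.0941]
orientation: [[0.969, -0.005, -0.249], [0.249, 0.004, 0.969], [-0.003, -1.0, 0.005]]
wrist_force: [-0.9, 0.1, -1.9]
gripper_width: 0.434
```

```bash
python3 - <<'E'
from h import *
s=manip.get_state(); print(s['wrist_force'],s['tool_pos'],s['orientation'].round(3))
im=grab('wrist'); 
for b in blobs(im,'blue',None,30): print(b,onz(im,*b[0],.05).round(4))
E
```

```text
[-0.92682345  0.06932661 -1.86550235] [ 0.45497871 -0.27760013  0.09412296] [[ 0.969 -0.005 -0.249]
 [ 0.249  0.004  0.969]
 [-0.003 -1.     0.005]]
([271.1, 172.0], [198, 147, 143, 45, 3422]) [ 0.4203 -0.2899  0.05  ]
([275.6, 346.4], [232, 321, 89, 42, 1671]) [ 0.5549 -0.2524  0.05  ]
```

>>> {"name": "apply_moves", "arguments": {
  "plan": [
    [0.03, [0.001, 0.008, -0.005], [0, 0, 0]],
    [0.03, [0, 0.008, 0], [0, 0, 0]],
    [0.03, [0, 0.006, 0], [0, 0, 0]],
    [0.03, [0, 0, 0], [0, 0, 0]],
    [0.03, [0, 0, 0], [0, 0, 0]]
  ]
}}

```text
time: 6.35
tool_pos: [0.4591, -0.2849, 0.0751]
orientation: [[0.969, 0.0, -0.248], [0.248, -0.0, 0.969], [0.0, -1.0, -0.0]]
wrist_force: [-0.3, -0.4, -2.0]
gripper_width: 0.43
```

```bash
python3 - <<'E'
from h import *
s=manip.get_state(); print(s['wrist_force'],s['tool_pos'])
im=grab('wrist','w4.png'); 
for b in blobs(im,'blue',None,30): print(b)
E
```

```text
[-0.31489751 -0.39703105 -2.01811942] [ 0.45913482 -0.28493868  0.07514703]
([280.4, 170.6], [203, 146, 157, 46, 3757])
([275.5, 346.4], [232, 321, 89, 42, 1675])
```

>>> {"name": "apply_moves", "arguments": {
  "plan": [
    [0.03, [-0.001, 0.004, 0.0025], [0, 0, 0]],
    [0.03, [0, 0.004, 0], [0, 0, 0]],
    [0.03, [0, 0.002, 0], [0, 0, 0]],
    [0.03, [0, 0, 0], [0, 0, 0]],
    [0.03, [0, 0, 0], [0, 0, 0]]
  ]
}}

```text
time: 6.9
tool_pos: [0.4575, -0.2828, 0.0649]
orientation: [[0.969, -0.0, -0.248], [0.248, 0.0, 0.969], [-0.0, -1.0, 0.0]]
wrist_force: [0.5, 0.1, -2.7]
gripper_width: 0.432
```

>>> {"name": "apply_moves", "arguments": {
  "plan": [
    [0.03, [0, 0.002, 0], [0, 0, 0]],
    [0.03, [0, 0.001, 0], [0, 0, 0]],
    [0.03, [0, 0, 0], [0, 0, 0]]
  ]
}}

```text
time: 7.2
tool_pos: [0.4577, -0.2828, 0.0625]
orientation: [[0.969, 0.001, -0.248], [0.248, -0.0, 0.969], [0.001, -1.0, -0.001]]
wrist_force: [-1.0, 1.9, 3.4]
gripper_width: 0.436
```

Contact: wrist force went from -2.7 to +3.4 N. Releasing.

>>> {"name": "apply_moves", "arguments": {
  "plan": [
    [0.055, [0, 0, 0], [0, 0, 0]],
    [0.085, [0, 0, 0], [0, 0, 0]],
    [0.085, [0, 0, 0], [0, 0, 0]],
    [0.085, [0, 0, 0], [0, 0, 0]],
    [0.085, [0, 0, 0], [0, 0, 0]]
  ]
}}

```text
time: 7.7
tool_pos: [0.4575, -0.2827, 0.0619]
orientation: [[0.969, -0.0, -0.248], [0.248, 0.0, 0.969], [-0.0, -1.0, 0.0]]
wrist_force: [-0.3, -0.4, 0.9]
gripper_width: 0.998
```

>>> {"name": "apply_moves", "arguments": {
  "plan": [
    [0.085, [0, -0.01, 0], [0, 0, 0]],
    [0.085, [0, -0.03, 0], [0, 0, 0]],
    [0.085, [0, -0.045, 0], [0, 0, 0]],
    [0.085, [0, -0.045, 0], [0, 0, 0]],
    [0.085, [0, -0.045, 0], [0, 0, 0]],
    [0.085, [0, -0.025, 0], [0, 0, 0]],
    [0.085, [0, 0, 0], [0, 0, 0]]
  ]
}}

```text
time: 8.4
tool_pos: [0.4585, -0.2835, 0.2666]
orientation: [[0.969, 0.005, -0.248], [0.248, -0.005, 0.969], [0.004, -1.0, -0.006]]
wrist_force: [0.8, 0.0, 0.1]
gripper_width: 0.996
```

```bash
python3 - <<'E'
from h import *
s=manip.get_state(); print(s['wrist_force'],s['tool_pos'])
im=grab('wrist'); si=grab('side')
for b in blobs(im,'blue',None,30): print(b,onz(im,*b[0],.09).round(4))
o=np.zeros((420,800,3),np.uint8); o[:,:560]=im['color']; o[:240,560:]=cv2.resize(si['color'][160:220,280:340],(240,240)); cv2.imwrite('pics/p1.png',o[:,:,::-1])
E
```

```text
[0.7920461  0.02627773 0.08040585] [ 0.45846487 -0.28345641  0.26658027]
([277.7, 138.9], [238, 132, 82, 15, 830]) [ 0.4109 -0.2951  0.09  ]
([468.8, 149.4], [452, 137, 32, 27, 607]) [ 0.3708 -0.0942  0.09  ]
([277.2, 214.5], [239, 202, 77, 24, 689]) [ 0.4927 -0.2747  0.09  ]
```

View pics/p1.png

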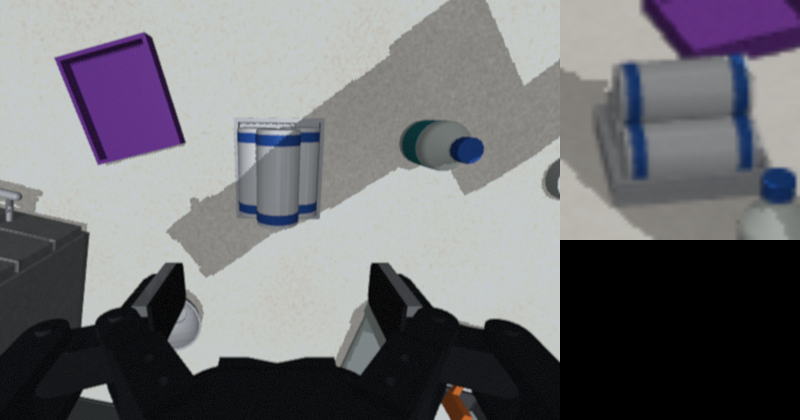

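The stack sits well: can_c is centred on the two lower cans. Now to a viewing pose over the catches.

```bash
python3 plan.py .66 .03 .32 85.7 9
```

```text
t 8.5 pos [ 0.4575 -0.2827  0.2625] yaw 104.33 tilt 0.06 turn/row [0.0001 0.0361 0.0001] step mm 41.88706608231809
[0.0304, -0.0064, 0.0281]
[0.0294, -0.0064, 0.0292]
[0.0283, -0.0064, 0.0302]
[0.0272, -0.0064, 0.0312]
[0.026, -0.0064, 0.0322]
[0.0249, -0.0064, 0.0331]
[0.0236, -0.0064, 0.034]
[0.0224, -0.0064, 0.0348]
[0.0211, -0.0064, 0.0356]
```

>>> {"name": "apply_moves", "arguments": {
  "plan": [
    [0.085, [0.0304, -0.012, 0.028], [0, 0.036, 0]],
    [0.085, [0.0294, -0.012, 0.029], [0, 0.036, 0]],
    [0.085, [0.0283, -0.008, 0.03], [0, 0.036, 0]],
    [0.085, [0.0272, -0.006, 0.031], [0, 0.036, 0]],
    [0.085, [0.026, -0.006, 0.032], [0, 0.036, 0]],
    [0.085, [0.0249, -0.006, 0.033], [0, 0.036, 0]],
    [0.085, [0.0236, -0.006, 0.034], [0, 0.036, 0]],
    [0.085, [0.0224, -0.002, 0.035], [0, 0.036, 0]]
  ]
}}

```text
time: 9.3
tool_pos: [0.638, -0.0038, 0.319]
orientation: [[0.999, -0.002, 0.039], [-0.039, 0.0, 0.999], [-0.002, -1.0, 0.0]]
wrist_force: [1.4, -1.0, -1.0]
gripper_width: 0.997
```

>>> {"name": "apply_moves", "arguments": {
  "plan": [
    [0.085, [0.021, 0, 0.0356], [0, 0.036, 0]],
    [0.085, [0, 0, 0], [0, 0, 0]],
    [0.085, [0, 0, 0], [0, 0, 0]]
  ]
}}

```text
time: 9.6
tool_pos: [0.6599, 0.0303, 0.3178]
orientation: [[0.997, -0.004, 0.072], [-0.072, 0.0, 0.997], [-0.004, -1.0, -0.0]]
wrist_force: [0.6, -0.2, 0.1]
gripper_width: 0.997
```

```bash
python3 - <<'E'
from h import *
s=manip.get_state(); print(s['wrist_force'],s['tool_pos'],s['orientation'].round(3))
im=grab('wrist','w5.png')
import pickle; pickle.dump(im,open('w5.pkl','wb'))
for c in('teal','orange','red'):
  for b in blobs(im,c,None,30): print(c,b,onz(im,*b[0],.186).round(4))
E
```

```text
[ 0.57839286 -0.18792025  0.10209475] [0.65992283 0.03025453 0.31779093] [[ 0.997 -0.004  0.072]
 [-0.072  0.     0.997]
 [-0.004 -1.    -0.   ]]
teal ([302.7, 159.5], [297, 135, 12, 47, 432]) [0.6277 0.0576 0.186 ]
teal ([353.2, 345.2], [335, 331, 40, 36, 759]) [0.8401 0.1044 0.186 ]
orange ([205.6, 147.2], [201, 136, 10, 24, 184]) [ 0.6098 -0.0321  0.186 ]
orange ([200.1, 171.6], [195, 162, 11, 20, 186]) [ 0.6321 -0.0404  0.186 ]
red ([209.7, 110.7], [201, 101, 18, 20, 266]) [ 0.5778 -0.024   0.186 ]
```

View pics/w5.png

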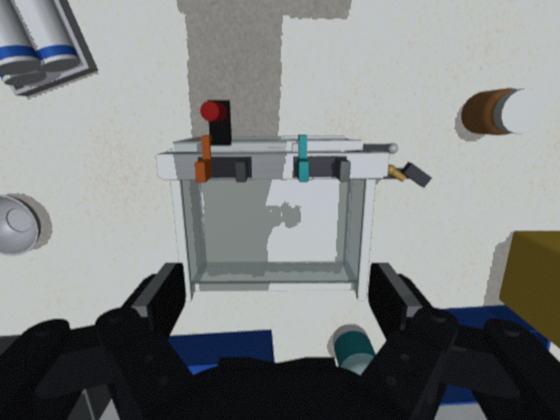

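The view shows the orange tab body at (201,171) and its rest at (241,170), the teal body at (303,171) and its rest at (345,170), and the red post at (210,111). A thin tooth points forward from each tab.

```bash
python3 - <<'E'
from h import *
import pickle; im=pickle.load(open('w5.pkl','rb'))
for c,bx in(('teal',(290,161,320,185)),('orange',(190,161,215,185)),('red',(195,98,222,125))):
  for b in blobs(im,c,bx,30):
    P=onz(im,*b[0],.183 if c!='red' else .185); print(c,b,P.round(4))
g=cv2.cvtColor(im['color'],cv2.COLOR_RGB2GRAY)
print(g[170,225:265]); print(g[170,325:365]); print(im['color'][165:178:6,292:320].tolist())
for u,v in((241,170),(345,170)): print(onz(im,u,v,.183).round(4))
P=np.array
E
```

```text
teal ([303.0, 170.6], [297, 161, 12, 21, 221]) [0.6387 0.0576 0.183 ]
orange ([200.1, 171.6], [195, 162, 11, 20, 186]) [ 0.6325 -0.0411  0.183 ]
red ([209.7, 110.7], [201, 101, 18, 20, 266]) [ 0.5778 -0.0242  0.185 ]
[ 43  42  40  43  40  42  43  41  40  42  44  58  62  61  61  62  63  59
  61  58  45  33  30  35  39  40  69 120 129 128 130 129 128 128 129 129
 129 128 129 129]
[ 64  65  66  65  65  66  62  48  40  35  30  34  31  33  40  71  96 101
 101  99  99  96  96  93 107 156 189 193 192 193 193 194 193 193 192 194
 194 194 194 193]
[[[176, 181, 187], [106, 109, 112], [49, 50, 54], [38, 39, 43], [33, 39, 44], [17, 41, 44], [13, 59, 62], [34, 105, 111], [50, 134, 141], [51, 138, 145], [50, 135, 144], [51, 136, 144], [49, 135, 142], [50, 136, 143], [50, 136, 144], [47, 133, 139], [42, 110, 117], [50, 73, 79], [62, 64, 70], [64, 66, 72], [65, 68, 74], [64, 66, 73], [64, 67, 72], [66, 69, 74], [65, 66, 73], [63, 64, 72], [64, 68, 73], [65, 69, 73]], [[140, 144, 149], [87, 90, 94], [48, 49, 54], [38, 40, 44], [28, 41, 43], [16, 43, 46], [14, 63, 67], [36, 108, 115], [45, 130, 137], [48, 134, 141], [45, 131, 138], [47, 132, 139], [46, 131, 138], [50, 133, 140], [47, 132, 139], [44, 129, 136], [38, 105, 112], [48, 67, 74], [63, 62, 69], [64, 66, 71], [62, 65, 71], [64, 66, 72], [61, 64, 69], [64, 66, 71], [64, 66, 72], [64, 65, 72], [64, 66, 72], [64, 67, 71]], [[140, 142, 146], [107, 110, 114], [99, 101, 105], [97, 99, 103], [89, 93, 95], [60, 71, 74], [30, 67, 71], [34, 108, 115], [42, 126, 133], [44, 129, 135], [45, 128, 135], [43, 127, 135], [45, 128, 136], [44, 128, 133], [42, 127, 133], [43, 126, 133], [74, 121, 127], [129, 137, 141], [139, 142, 146], [133, 136, 141], [108, 111, 115], [109, 112, 116], [130, 134, 139], [137, 142, 146], [137, 140, 146], [137, 140, 146], [137, 141, 146], [138, 140, 145]]]
[ 0.6338 -0.0018  0.183 ]
[0.641  0.0979 0.183 ]
```

>>> {"name": "apply_moves", "arguments": {
  "plan": [
    [0.075, [-0.0116, 0, 0.023], [0, -0.009, 0]],
    [0.075, [-0.0116, 0.02, 0.023], [0, 0, 0]],
    [0.075, [0, 0.04, 0], [0, 0, 0]],
    [0.075, [0, 0.04, 0], [0, 0, 0]],
    [0.075, [0, 0, 0], [0, 0, 0]],
    [0.075, [0, 0, 0], [0, 0, 0]]
  ],
  "newtons": 30
}}

```text
time: 10.25
tool_pos: [0.6395, 0.0758, 0.221]
orientation: [[0.998, -0.0, 0.066], [-0.066, -0.0, 0.998], [-0.0, -1.0, -0.0]]
wrist_force: [0.7, 0.4, 1.0]
gripper_width: 0.88
```

```bash
python3 - <<'E'
from h import *
s=manip.get_state(); R=np.array(s['orientation'])
im=grab('wrist','w6.png'); print(s['tool_pos'])
for c in('teal',):
  for b in blobs(im,c,None,30):
    P=onz(im,*b[0],.183); print(c,b,P.round(4))
print(proj(im,[.6385,.058,.186]),proj(im,[.641,.0977,.186]))
E
python3 plan.py .640 .078 .157 86.4 3
```

```text
[0.63954272 0.07576393 0.22102583]
teal ([251.9, 208.7], [243, 171, 17, 71, 893]) [0.6258 0.0603 0.183 ]
(np.float64(249.8561216528975), np.float64(228.20181247805132)) (np.float64(308.7111669098425), np.float64(228.00156890059571))
t 10.3 pos [0.6405 0.0759 0.2223] yaw 86.22 tilt 0.14 turn/row [-0.     -0.0011  0.0008] step mm 21.794300724597296
[-0.0003, 0.0218, 0.0007]
[-0.0002, 0.0218, 0.0007]
[-0.0002, 0.0218, 0.0007]
```

View pics/w6.png

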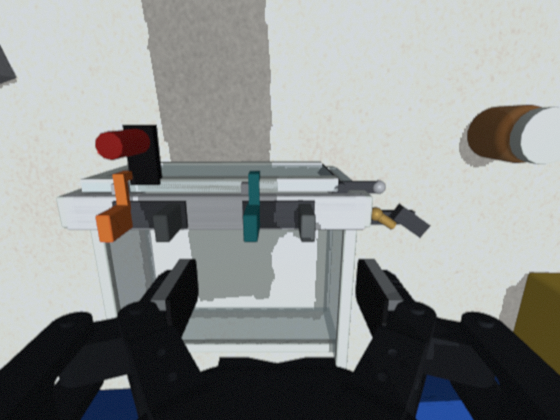

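Tab and rest appear at (251,228) and (307,228), which matches my projection. Descending and squeezing.

>>> {"name": "apply_moves", "arguments": {
  "plan": [
    [0.075, [-0.0005, 0.022, 0.002], [0, 0, 0]],
    [0.075, [0, 0.022, 0], [0, 0, 0]],
    [0.075, [0, 0.021, 0], [0, 0, 0]],
    [0.075, [0, 0, 0], [0, 0, 0]],
    [0.05, [0, 0, 0], [0, 0, 0]],
    [0.03, [0, 0, 0], [0, 0, 0]],
    [0.02, [0, 0, 0], [0, 0, 0]],
    [0.02, [0, 0, 0], [0, 0, 0]]
  ],
  "newtons": 30
}}

```text
time: 11.1
tool_pos: [0.641, 0.0801, 0.1582]
orientation: [[0.998, 0.005, 0.064], [-0.064, 0.002, 0.998], [0.005, -1.0, 0.003]]
wrist_force: [0.1, 5.5, 9.3]
gripper_width: 0.424
```

>>> {"name": "apply_moves", "arguments": {
  "plan": [
    [0.02, [0, 0, 0], [0, 0, 0]],
    [0.02, [0, 0, 0], [0, 0, 0]],
    [0.02, [0, 0, 0], [0, 0, 0]],
    [0.02, [0, 0, 0], [0, 0, 0]]
  ]
}}

```text
time: 11.5
tool_pos: [0.641, 0.0801, 0.1583]
orientation: [[0.998, 0.006, 0.064], [-0.064, 0.002, 0.998], [0.005, -1.0, 0.002]]
wrist_force: [0.2, 5.2, 8.8]
gripper_width: 0.426
```

```bash
python3 - <<'E'
from h import *
s=manip.get_state(); print(s['tool_pos'],s['wrist_force'],s['gripper_width'])
im=grab('wrist','w7.png')
import pickle; pickle.dump(im,open('w7.pkl','wb'))
for c in('teal','orange'):
  for b in blobs(im,c,None,30):
    P=onz(im,*b[0],.183); print(c,b,P.round(4))
E
```

```text
[0.64101789 0.08005889 0.15826463] [0.17835724 5.23236764 8.83804251] 0.42583088401719527
teal ([250.8, 240.7], [239, 186, 23, 102, 1795]) [0.6251 0.0689 0.183 ]
orange ([548.1, 133.0], [542, 116, 13, 36, 220]) [0.5834 0.2019 0.183 ]
orange ([48.6, 244.7], [13, 186, 64, 102, 3165]) [ 0.6208 -0.0281  0.183 ]
```

View pics/w7.png

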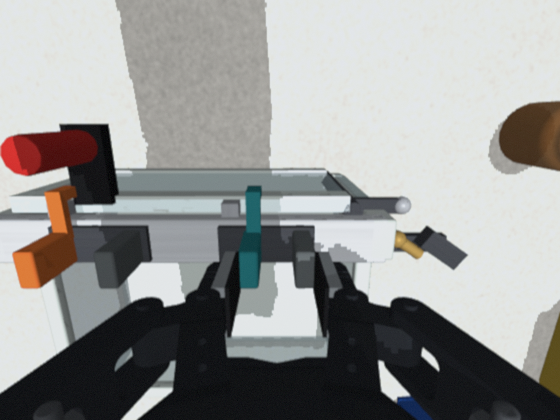

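The view shows the teal tab to rest spacing at about 56 px. The open orange catch beside it spans 80 px for 40 mm, so the teal spacing is about 28 mm: shut. On to orange.

>>> {"name": "apply_moves", "arguments": {
  "plan": [
    [0.02, [0, 0, 0], [0, 0, 0]],
    [0.02, [0, 0, 0], [0, 0, 0]],
    [0.075, [0, 0, 0], [0, 0, 0]],
    [0.075, [0, 0, 0], [0, 0, 0]],
    [0.075, [0, 0, 0], [0, 0, 0]],
    [0.075, [0, -0.03, 0], [0, 0, 0]],
    [0.075, [0, -0.035, 0], [0, 0, 0]],
    [0.075, [0, 0, -0.02], [0, 0, 0]]
  ],
  "newtons": 45
}}

```text
time: 12.35
tool_pos: [0.6398, 0.0601, 0.2247]
orientation: [[0.998, 0.007, 0.063], [-0.063, 0.0, 0.998], [0.007, -1.0, 0.001]]
wrist_force: [-0.2, 0.5, -0.3]
gripper_width: 0.876
```

>>> {"name": "apply_moves", "arguments": {
  "plan": [
    [0.075, [0, 0, -0.04], [0, 0, 0]],
    [0.075, [0, 0, -0.04], [0, 0, 0]],
    [0.075, [0, 0, 0], [0, 0, 0]],
    [0.075, [0, 0, 0], [0, 0, 0]]
  ],
  "newtons": 30
}}

```text
time: 12.75
tool_pos: [0.633, -0.022, 0.2199]
orientation: [[0.998, -0.0, 0.067], [-0.067, 0.0, 0.998], [-0.0, -1.0, 0.0]]
wrist_force: [0.8, -0.3, 0.7]
gripper_width: 0.88
```

```bash
python3 - <<'E'
from h import *
im=grab('wrist','w8.png')
for c in('teal','orange','red'):
  for b in blobs(im,c,None,30):
    P=onz(im,*b[0],.183); print(c,b,P.round(4))
print(proj(im,[.6325,-.0405,.186]))
E
python3 plan.py .6336 -.0215 .157 86.4 3
```

```text
teal ([403.1, 210.7], [388, 171, 33, 72, 1305]) [0.6271 0.0638 0.183 ]
teal ([422.8, 412.0], [416, 398, 17, 22, 199]) [0.8032 0.0884 0.183 ]
orange ([251.6, 189.7], [246, 172, 12, 35, 354]) [ 0.6059 -0.0363  0.183 ]
orange ([248.0, 227.5], [241, 211, 15, 32, 393]) [ 0.632  -0.0411  0.183 ]
red ([266.9, 145.5], [254, 132, 27, 28, 603]) [ 0.5781 -0.0241  0.183 ]
(np.float64(248.62557399398113), np.float64(229.6598783889454))
t 12.8 pos [ 0.633  -0.021   0.2199] yaw 86.24 tilt 0.02 turn/row [-0.0001 -0.0009 -0.0001] step mm 20.972225137585728
[0.0002, 0.021, -0.0001]
[0.0002, 0.021, -0.0001]
[0.0002, 0.021, -0.0001]
```

>>> {"name": "apply_moves", "arguments": {
  "plan": [
    [0.075, [0.0005, 0.022, 0], [0, 0, 0]],
    [0.075, [0, 0.022, 0], [0, 0, 0]],
    [0.075, [0, 0.019, 0], [0, 0, 0]],
    [0.075, [0, 0, 0], [0, 0, 0]],
    [0.05, [0, 0, 0], [0, 0, 0]],
    [0.03, [0, 0, 0], [0, 0, 0]],
    [0.02, [0, 0, 0], [0, 0, 0]],
    [0.02, [0, 0, 0], [0, 0, 0]]
  ],
  "newtons": 30
}}

```text
time: 13.6
tool_pos: [0.6345, -0.0197, 0.1594]
orientation: [[0.998, 0.004, 0.064], [-0.064, 0.002, 0.998], [0.004, -1.0, 0.002]]
wrist_force: [-0.6, 5.6, 7.5]
gripper_width: 0.424
```

>>> {"name": "apply_moves", "arguments": {
  "plan": [
    [0.02, [0, 0, 0], [0, 0, 0]],
    [0.02, [0, 0, 0], [0, 0, 0]],
    [0.02, [0, 0, 0], [0, 0, 0]],
    [0.02, [0, 0, 0], [0, 0, 0]]
  ],
  "newtons": 45
}}

```text
time: 14.0
tool_pos: [0.6345, -0.0196, 0.1595]
orientation: [[0.998, 0.004, 0.064], [-0.064, 0.002, 0.998], [0.004, -1.0, 0.002]]
wrist_force: [0.4, 5.8, 8.1]
gripper_width: 0.409
```

```bash
python3 - <<'E'
from h import *
s=manip.get_state(); print(s['tool_pos'],s['wrist_force'],s['gripper_width'])
im=grab('wrist','w9.png')
import pickle; pickle.dump(im,open('w9.pkl','wb'))
for c in('teal','orange','red'):
  for b in blobs(im,c,None,30): print(c,b)
E
```

```text
[ 0.63451626 -0.01959586  0.15953376] [0.35109747 5.79763997 8.05786162] 0.4091435766118291
teal ([441.7, 242.3], [419, 185, 52, 102, 2945])
orange ([250.9, 238.4], [239, 187, 22, 99, 1614])
red ([257.8, 154.3], [238, 133, 40, 43, 1281])
```

View pics/w9.png

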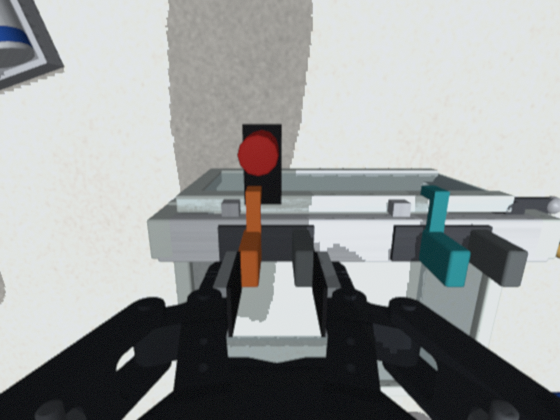

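Both catches look shut: 55 px tab to rest on each. Now open, lift and go to the post.

```bash
python3 - <<'E'
from h import *
import pickle; im=pickle.load(open('w9.pkl','rb'))
print(onz(im,257.8,154.3,.185),im['c'])
P=onz(im,257.8,154.3,.185)[:2]; a=np.radians(-3.6); x=np.array([np.cos(a),np.sin(a)]);y=np.array([-x[1],x[0]])
H=P+.04*x+.155*y; print('hinge',H, 'r',np.hypot(.04,.155))
r=P-H
for t in (0,10,20,30,40,50,60,70,80,85,90):
    b=-np.radians(t); q=H+np.array([np.cos(b)*r[0]-np.sin(b)*r[1],np.sin(b)*r[0]+np.cos(b)*r[1]]); print(t,q.round(4))
E
```

```text
[ 0.57789724 -0.02409259  0.185     ] [ 0.56239117 -0.01527391  0.3236695 ]
hinge [0.62755084 0.12808993] r 0.16007810593582122
0 [ 0.5779 -0.0241]
10 [ 0.5522 -0.0132]
20 [0.5288 0.0021]
30 [0.5085 0.0211]
40 [0.4917 0.0434]
50 [0.4791 0.0683]
60 [0.4709 0.095 ]
70 [0.4676 0.1227]
80 [0.4691 0.1506]
85 [0.4716 0.1643]
90 [0.4754 0.1777]
```

>>> {"name": "apply_moves", "arguments": {
  "plan": [
    [0.075, [0, 0, 0], [0, 0, 0]],
    [0.075, [0, 0, 0], [0, 0, 0]],
    [0.075, [0, 0, 0], [0, 0, 0]],
    [0.075, [0, -0.035, 0], [0, 0, 0]],
    [0.075, [0, -0.04, 0], [0, 0, 0]],
    [0.06, [0, 0, 0], [0, 0, 0]],
    [0.06, [0, 0, 0], [0, 0, 0]],
    [0.06, [0, 0, 0], [0, 0, 0]]
  ]
}}

```text
time: 14.85
tool_pos: [0.6333, -0.021, 0.231]
orientation: [[0.998, -0.001, 0.065], [-0.065, 0.0, 0.998], [-0.001, -1.0, 0.0]]
wrist_force: [0.6, 0.2, 0.3]
gripper_width: 0.701
```

>>> {"name": "apply_moves", "arguments": {
  "plan": [
    [0.06, [-0.028, 0, -0.0033], [0, 0, 0]],
    [0.06, [-0.0271, 0, -0.0033], [0, 0, 0]],
    [0.06, [0, 0, 0], [0, 0, 0]],
    [0.06, [0, 0.025, 0], [0, 0, 0]],
    [0.06, [0, 0.03, 0], [0, 0, 0]],
    [0.06, [0, 0.02, 0], [0, 0, 0]],
    [0.06, [0, 0, 0], [0, 0, 0]],
    [0.06, [0, 0, 0], [0, 0, 0]]
  ],
  "newtons": 40
}}

```text
time: 15.65
tool_pos: [0.5784, -0.024, 0.1568]
orientation: [[0.998, -0.001, 0.065], [-0.065, 0.0, 0.998], [-0.001, -1.0, 0.0]]
wrist_force: [-0.6, -0.5, 0.7]
gripper_width: 0.703
```

```bash
python3 - <<'E'
from h import *
s=manip.get_state(); print(s['tool_pos'],s['wrist_force'],s['gripper_width'],s['joint_positions'].round(1))
im=grab('wrist','w10.png')
for c in('teal','orange','red'):
  for b in blobs(im,c,None,30): print(c,b,onz(im,*b[0],.19))
E
```

```text
[ 0.57835633 -0.02397949  0.15681076] [-0.55645824 -0.46489353  0.69412913] 0.7033946238898989 [-10.7  18.8  -0.8  70.5  -0.   -7. ]
teal ([437.8, 288.8], [424, 273, 27, 34, 573]) [0.5893577  0.05182665 0.19      ]
teal ([464.8, 365.5], [463, 361, 5, 10, 37]) [0.63484301 0.06919074 0.19      ]
orange ([271.4, 327.5], [262, 289, 18, 74, 1037]) [ 0.60556183 -0.02811319  0.19      ]
red ([275.7, 274.2], [258, 258, 36, 33, 929]) [ 0.57670224 -0.0240951   0.19      ]
```

>>> {"name": "apply_moves", "arguments": {
  "plan": [
    [0.01, [0, 0, 0], [0, 0, 0]],
    [0.0, [0, 0, 0], [0, 0, 0]],
    [0.0, [0, 0, 0], [0, 0, 0]],
    [0.0, [0, 0, 0], [0, 0, 0]],
    [0.0, [0, 0, 0], [0, 0, 0]],
    [0.0, [0, 0, 0], [0, 0, 0]],
    [0.0, [0, 0, 0], [0, 0, 0]]
  ],
  "newtons": 40
}}

```text
time: 16.4
tool_pos: [0.5785, -0.0243, 0.1578]
orientation: [[0.998, 0.001, 0.065], [-0.065, -0.001, 0.998], [0.001, -1.0, -0.001]]
wrist_force: [-0.3, -1.9, 5.9]
gripper_width: 0.183
```

```bash
python3 - <<'E'
from h import *
s=manip.get_state(); R=np.array(s['orientation']); print(s['tool_pos'],s['wrist_force'],s['gripper_width'])
H=np.array([.6275,.1281]); r=np.array([.5779,-.0241])-H; L=None
for t in np.arange(0,89,5.5):
    b=-np.radians(t); q=H+np.array([np.cos(b)*r[0]-np.sin(b)*r[1],np.sin(b)*r[0]+np.cos(b)*r[1]])
    if L is not None:
        d=R.T@np.append(q-L,0); print(t,d.round(4).tolist(),q.round(4))
    L=q
E
```

```text
[ 0.57849634 -0.02429594  0.15776868] [-0.26339963 -1.90024554  5.86285637] 0.18314139736071475
5.5 [-0.0147, -0.0, 0.0045] [ 0.5635 -0.0186]
11.0 [-0.0142, -0.0, 0.0059] [ 0.5498 -0.0118]
16.5 [-0.0136, -0.0, 0.0072] [ 0.5367 -0.0037]
22.0 [-0.0128, -0.0, 0.0085] [0.5245 0.0056]
27.5 [-0.0119, -0.0, 0.0097] [0.5132 0.016 ]
33.0 [-0.0109, -0.0, 0.0108] [0.503  0.0275]
38.5 [-0.0099, -0.0, 0.0118] [0.4939 0.0399]
44.0 [-0.0087, -0.0, 0.0127] [0.4861 0.0531]
49.5 [-0.0074, -0.0, 0.0134] [0.4796 0.067 ]
55.0 [-0.0061, -0.0, 0.0141] [0.4744 0.0814]
60.5 [-0.0047, -0.0, 0.0146] [0.4706 0.0963]
66.0 [-0.0033, -0.0, 0.015] [0.4683 0.1115]
71.5 [-0.0019, -0.0, 0.0152] [0.4674 0.1268]
77.0 [-0.0004, -0.0, 0.0154] [0.468  0.1422]
82.5 [0.0011, -0.0, 0.0153] [0.4701 0.1574]
88.0 [0.0026, -0.0, 0.0151] [0.4737 0.1724]
```

>>> {"name": "apply_moves", "arguments": {
  "plan": [
    [0.0, [-0.0147, 0, 0.0045], [0, 0, 0]],
    [0.0, [-0.0142, 0, 0.0059], [0, 0, 0]],
    [0.0, [-0.0136, 0, 0.0072], [0, 0, 0]],
    [0.0, [-0.0128, 0, 0.0085], [0, 0, 0]],
    [0.0, [0, 0, 0], [0, 0, 0]],
    [0.0, [0, 0, 0], [0, 0, 0]]
  ]
}}

```text
time: 17.0
tool_pos: [0.5234, 0.0044, 0.1577]
orientation: [[0.998, -0.001, 0.065], [-0.065, -0.003, 0.998], [-0.001, -1.0, -0.004]]
wrist_force: [-0.4, -6.3, 8.2]
gripper_width: 0.182
```

```bash
python3 - <<'E'
from h import *
s=manip.get_state(); print(s['tool_pos'],s['wrist_force'],s['gripper_width'])
im=grab('wrist','w11.png')
for c in('teal','orange','red'):
  for b in blobs(im,c,None,30): print(c,b,onz(im,*b[0],.19))
E
```

```text
[0.52341346 0.00441892 0.15769115] [-0.41562428 -6.2809871   8.24319644] 0.18233628979475971
teal ([146.8, 26.4], [115, 0, 51, 62, 289]) [ 0.41607308 -0.03712089  0.19      ]
red ([276.3, 279.1], [261, 264, 32, 31, 837]) [0.5247967  0.00450364 0.19      ]
```

The gate follows: the red post is still centred between the pads. Continue the swing.

>>> {"name": "apply_moves", "arguments": {
  "plan": [
    [0.0, [-0.0119, 0, 0.0097], [0, 0, 0]],
    [0.0, [-0.0109, 0, 0.0108], [0, 0, 0]],
    [0.0, [-0.0099, 0, 0.0118], [0, 0, 0]],
    [0.0, [-0.0087, 0, 0.0127], [0, 0, 0]],
    [0.0, [-0.0074, 0, 0.0134], [0, 0, 0]],
    [0.0, [-0.0061, 0, 0.0141], [0, 0, 0]],
    [0.0, [-0.0047, 0, 0.0146], [0, 0, 0]]
  ]
}}

```text
time: 17.75
tool_pos: [0.4687, 0.096, 0.1574]
orientation: [[0.998, -0.002, 0.066], [-0.066, -0.002, 0.998], [-0.002, -1.0, -0.002]]
wrist_force: [-10.8, -6.6, 9.4]
gripper_width: 0.179
```

```bash
python3 - <<'E'
from h import *
s=manip.get_state(); print(s['tool_pos'],s['wrist_force'],s['gripper_width'])
im=grab('wrist','w12.png')
for c in('red',):
  for b in blobs(im,c,None,30): print(c,b,onz(im,*b[0],.19))
E
```

```text
[0.46869459 0.09597596 0.15741009] [-10.82622542  -6.62346055   9.3569984 ] 0.1791422252134695
red ([276.3, 278.4], [261, 263, 32, 32, 839]) [0.46960097 0.09604688 0.19      ]
```

>>> {"name": "apply_moves", "arguments": {
  "plan": [
    [0.0, [-0.0033, 0, 0.015], [0, 0, 0]],
    [0.0, [-0.0019, 0, 0.0152], [0, 0, 0]],
    [0.0, [-0.0004, 0, 0.0154], [0, 0, 0]],
    [0.0, [0.0011, 0, 0.0153], [0, 0, 0]],
    [0.0, [0.002, 0, 0.012], [0, 0, 0]],
    [0.0, [0, 0, 0], [0, 0, 0]],
    [0.0, [0, 0, 0], [0, 0, 0]],
    [0.0, [0, 0, 0], [0, 0, 0]]
  ]
}}

```text
time: 18.6
tool_pos: [0.4719, 0.1697, 0.1574]
orientation: [[0.998, -0.001, 0.064], [-0.064, 0.0, 0.998], [-0.001, -1.0, 0.0]]
wrist_force: [-5.9, -0.1, 7.2]
gripper_width: 0.185
```

```bash
python3 - <<'E'
from h import *
s=manip.get_state(); print(s['time'],s['tool_pos'],s['wrist_force'],s['gripper_width'],s['dq'].round(2))
im=grab('wrist'); si=grab('side'); sc=grab('scene')
for b in blobs(im,'red',None,30):
    P=onz(im,*b[0],.19); d=P[:2]-np.array([.6275,.1281]); r=np.array([-.0496,-.1522]); print(b[0],P,np.hypot(*d),np.degrees(np.arctan2(r[1],r[0])-np.arctan2(d[1],d[0]))%360)
for n,b in (('side',(290,170,335,212)),): print(n,[(x[0]) for x in blobs(si,'blue',b)])
o=np.zeros((600,800,3),np.uint8); o[:320,:400]=cv2.resize(si['color'][150:310,180:380],(400,320)); o[:320,400:]=cv2.resize(sc['color'][130:290,180:380],(400,320)); o[320:,:373]=cv2.resize(im['color'],(373,280)); cv2.imwrite('pics/e1.png',o[:,:,::-1])
E
```

```text
18.6 [0.4719009  0.16971462 0.15737813] [-5.86204429 -0.10452242  7.24216404] 0.18545416792942238 [-0.23 -0.09 -0.1   0.01  0.03 -0.02]
[279.3, 238.3] [0.45274024 0.17235697 0.19      ] 0.18027659849157926 86.16096227902187
[276.3, 276.4] [0.47171872 0.16977435 0.19      ] 0.16125929266126693 86.92685060064605
side [[325.0, 186.8], [332.3, 206.0]]
```

View pics/e1.png

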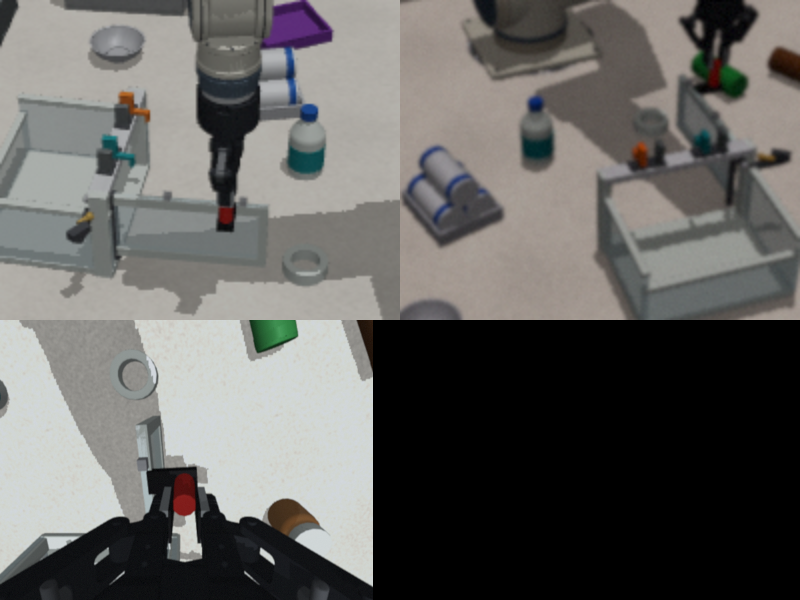

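The gate stands at about 87° with the post held between the fingers. The stack is intact, both catches are shut, and the tape, jar and bottle are in place. Handing in.

```bash
python3 -c "
from bench import manip
print(manip.sign_off())"
```

```text
the job is handed in; nothing more can be done
None
```

I finished the task and handed it in at about 18.6 s, with the gripper still holding the gate's red post; the hand-in gave no verdict. I used all 12 picture views.

- **Stack:** the blue-banded canister is saddled on the two in the tray, and the last pictures showed it still in place.
- **Catches:** I squeezed the teal catch shut first, then the orange. In the pictures each tab stood about 28 mm from its rest, which is fully shut. I had no direct reading of the tab travel or of the finger force on the rests.
- **Gate:** I swung it past its click to about 87° (1.5 rad, measured from the post's position), and the arm was nearly still.
- **Other things on the counter:** the tape, jar, bottle and bowl looked unmoved in the last pictures, but I did not measure how far any of them had shifted.

Two readings did not fully agree:
- **Gripper opening:** it read about the same (0.43) for the 50 mm canister as for the 38 mm shut catch. I therefore judged the catches from the pictures instead.
- **Wrist force:** it still showed about 6 N along x and 7 N upwards while holding the post at the end.

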